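# Square up a row of sample tins with a straightedge

### The arm

A 6-joint arm with a two-finger parallel gripper is mounted at the origin on the work surface. World frame = base frame: x ahead of the robot, y to its left, z up, the work surface at z = 0. Lengths are in m, angles in rad, forces in N, time in s.
With the tool pointing down it reaches from about 0.275 to 0.75 m from the base axis. Payload 10.2 kg.
Tool frame: the origin (TCP) lies midway between the tips of the shut fingers; the grasp point (between the pads) lies 19 mm behind it (env.hold_point_z is the distance from the TCP to the grasp point, in m); z points along the fingers, y is the line along which they close (so a half turn about z gives the same grasp; the last joint's range is limited). The gripper opens to 85 mm and grips with 20 to 120 N. Pads are 22 mm wide; open, the fingers measure 114 mm over their backs; the gripper's body (76 mm by 85 mm) begins 54 mm behind the grasp point. The pads swing forward as they close: fully open they stand 13 mm farther back than shut.
Start: joints at [-1.393, 0.313, 1.498, -0, 1.331, -0.223], TCP at [0.205, -0.483, 0.231] pointing down, gripper open.
Joint ranges: [-2.94, 2.94], [-0.97, 2.17], [0.19, 2.56], [-1.23, 4.37], [0.02, 3.11], [-2.88, 2.88]. Speed limits (rad/s): [2.39, 2.39, 3.01, 3.14, 3.14, 3.14].

### API

Orientations are given as a unit quaternion [x, y, z, w].
In Python, from bench import env, kinematics, monitor, eyes, job gives the robot as it stands. The module is installed in compiled form; this text tells all that it offers. Calls block until the motion is done:
- env.reach(position, orientation): joint-space move of the TCP to a pose.
- env.movel(position, velocity=0.15, frame=None, guard=None): straight line of the TCP; frame=None keeps the orientation; velocity is the mean speed in m/s. With guard (N) it stops when the force on the tool has changed by that much, and returns True; else False.
- env.set_joints(angles): joint-space move.
- env.release() and env.close_gripper(effort=None): open the fingers fully, or close them until they stop; effort is the grip in N (None keeps the last).
- env.hold(seconds).
- kinematics.ik(position, orientation): joint angles nearest the present ones, or None.
- monitor.sense(): the state.
- eyes.grab_frame(name): name is "scene" or "top" or "wrist"; returns a dict with "frame" (480x640x3 uint8, red, green, blue), "mtx" (3x3 intrinsics, pixels), "view" (4x4, takes a point from world to camera coordinates). Camera axes: x right, y down, z forward; pixel columns grow to the right and rows downward; lengths in m; the calibration is good to about 2 mm. A picture is of the moment at which its call begins. There is no depth.
A pose or a line that the arm cannot do raises env.MotionError and nothing moves.
- job.hand_in(): hands the job in; it is judged then, once.
The state is a dict: "clock": time; "joints": joint angles; "qvel": joint speeds; "joint_efforts": joint torques, N m; "position": TCP position; "ee_rot": TCP orientation; "contact_force": force on the tool from outside, world axes, zero at the start; "ft_torque": the same for the moment, N m; "finger_gap": opening from 0.0 (shut) to 1.0 (fully open); "gripper_force": force on a finger pad.
Only numpy, scipy, OpenCV 4.12 (cv2) and the standard library are available. Lean on these libraries where they do the work, as an engineer would, in place of code of your own. Each camera call takes 0.05 s, during which the arm holds its last target. There are 200 camera calls.

### The job

Pick up the straightedge by its wooden grip and push the four metal sample tins together, as one group, squarely against the sliding steel stop bar and on with it until the bar comes up solid at the end of its slide; hold the row pressed there with about 10 N for a good second (never as much as 20 N), touching the tins with the straightedge only. Then back off, leaving the tins in a straight row flush on the bar, stand the straightedge upright on its rubber mat again and let go. Leave the mug, the jar and the brush where they are.

Things in the scene. Friction and masses are not known exactly. Their poses are not given: they have to be found in the camera images.
- grip (a point): the straightedge: an aluminium bar 190 mm long (its y), 30 mm wide (its x) and 26 mm high, with an upright wooden grip on its middle, 20 mm thick (x), 50 mm long (y), from 26 to 66 mm above the bar's underside; 0.22 kg, the same from both long sides. This point is in the middle of the grip, 48 mm above the bar's underside; z up. It starts upright on the mat. Held a few mm clear of the board it does not drag.
- straightedge: the same straightedge; origin at the centre of its underside, same axes.
- mat: a black rubber mat, fixed, 90 mm (its x) by 230 mm (its y), 3 mm thick; origin at the centre of its underside on the desk. The straightedge belongs on it, anywhere near its middle, lengthwise along it.
- board: a black board, fixed flat on the desk, 290 mm (its x) by 270 mm (its y), 8 mm thick, top 8 mm above the desk; origin at the centre of its underside, z up. Two fixed grey rails 16 mm high on it, inner faces 117 mm to either side of the stop's middle, guide the stop's ends; in them hides the end of the stop's slide, 9 to 45 mm on from its start: not measured, to be felt.
- stop: a steel bar across the far part of the board, 20 mm (x) by 232 mm (y) by 20 mm high (screw heads to 24 mm); origin at the centre of its underside, on the board's top. Tins come against its -x face (robot side), pushed along its +x; flush tins have their centres 24 mm from its origin along its -x. About 2 N (tins not counted) slides it along its +x till it comes up solid; it stays where left.
- tin1: a plain bright-metal lidded tin, a rectangular block 28 mm (its x) by 36 mm (its y) by 24 mm high, about 0.05 to 0.1 kg; origin at the centre of its underside, z up. It stands loose on the board, its x axis within about 20 degrees of the stop's x axis.
- tin2: a plain bright-metal lidded tin, a rectangular block 28 mm (its x) by 36 mm (its y) by 24 mm high, about 0.05 to 0.1 kg; origin at the centre of its underside, z up. It stands loose on the board, its x axis within about 20 degrees of the stop's x axis.
- tin3: a plain bright-metal lidded tin, a rectangular block 28 mm (its x) by 36 mm (its y) by 24 mm high, about 0.05 to 0.1 kg; origin at the centre of its underside, z up. It stands loose on the board, its x axis within about 20 degrees of the stop's x axis.
- tin4: a plain bright-metal lidded tin, a rectangular block 28 mm (its x) by 36 mm (its y) by 24 mm high, about 0.05 to 0.1 kg; origin at the centre of its underside, z up. It stands loose on the board, its x axis within about 20 degrees of the stop's x axis.
- mug: bystander: a brown mug, 80 mm wide, 95 mm high; origin at the centre of its underside.
- jar: bystander: a clear jar with a white cap, 68 mm wide, 80 mm high; origin at the centre of its underside.
- brush: bystander: a round fingerprint brush standing on its black handle, 52 mm wide, 106 mm high; origin at the centre of its underside.
There are look-alikes about, which are no part of the job. What is shaped like the tin1 but blue or pink is not meant.

How it is judged:
On the way:
1. all four tins are flush and square against the stop and the straightedge presses the row on it firmly at the end of its slide (3 to 15 N reaching the stop; sliding it takes 2 N) for half a second (x of tin1 in the frame of stop between -0.0265 and -0.02 m and y of tin1 in the frame of stop between -0.105 and 0.105 m and angle between the x axis of each of tin1, tin2, tin3, tin4 and the x axis of stop, either way round below 0.07 rad and angle between each of tin1, tin2, tin3, tin4's own z axis and vertical below 0.1 rad and x of tin2 in the frame of stop between -0.0265 and -0.02 m and y of tin2 in the frame of stop between -0.105 and 0.105 m and x of tin3 in the frame of stop between -0.0265 and -0.02 m and y of tin3 in the frame of stop between -0.105 and 0.105 m and x of tin4 in the frame of stop between -0.0265 and -0.02 m and y of tin4 in the frame of stop between -0.105 and 0.105 m and contact force between stop and anything else between 3 and 15 N and (contact force between straightedge and tin1 above 1 N or contact force between straightedge and tin2 above 1 N or contact force between straightedge and tin3 above 1 N or contact force between straightedge and tin4 above 1 N)), for 0.5 s.
At the end, for the whole second after the job is handed in: All four tins stand upright and at rest within the stop's length, against its face (gap under 2.5 mm), square to it within 4 degrees; the straightedge stands upright, released, on the mat, its middle within 30 mm across and 40 mm along of the mat's, within 17 degrees of its length (x of tin1 in the frame of stop between -0.0265 and -0.02 m and y of tin1 in the frame of stop between -0.105 and 0.105 m and angle between the x axis of each of tin1, tin2, tin3, tin4 and the x axis of stop, either way round below 0.07 rad and angle between each of tin1, tin2, tin3, tin4, straightedge's own z axis and vertical below 0.1 rad and x of tin2 in the frame of stop between -0.0265 and -0.02 m and y of tin2 in the frame of stop between -0.105 and 0.105 m and x of tin3 in the frame of stop between -0.0265 and -0.02 m and y of tin3 in the frame of stop between -0.105 and 0.105 m and x of tin4 in the frame of stop between -0.0265 and -0.02 m and y of tin4 in the frame of stop between -0.105 and 0.105 m and linear speed of each of tin1, tin2, tin3, tin4, straightedge below 0.01 m/s and x of straightedge in the frame of mat between -0.03 and 0.03 m and y of straightedge in the frame of mat between -0.04 and 0.04 m and z of straightedge in the frame of mat below 0.006 m and angle between the y axis of straightedge and the y axis of mat, either way round below 0.3 rad); the robot touches nothing.
It fails at once if the stop is pressed with more than 20 N (contact force between stop and anything else above 20 N).
It fails at once if the robot touches a tin itself, not with the straightedge (contact force between any of the fingers, the arm and tin1 above 0.5 N or contact force between any of the fingers, the arm and tin2 above 0.5 N or contact force between any of the fingers, the arm and tin3 above 0.5 N or contact force between any of the fingers, the arm and tin4 above 0.5 N).
It fails at once if the mug is shifted more than 15 mm (distance of mug from where it was at the start of the episode above 0.015 m).
It fails at once if the jar is shifted more than 15 mm (distance of jar from where it was at the start of the episode above 0.015 m).
It fails at once if the brush is shifted more than 15 mm (distance of brush from where it was at the start of the episode above 0.015 m).
It also fails if it takes over 72 s, if anything falls off the work surface, if the arm or the gripper's body presses on something with over 40 N, if the wrist force passes 120 N, or if a joint passes its speed limit or range.

## Working session

There is one attempt and no reset: what is moved stays moved. The work goes in short steps, each a Python script; the robot and the scene stay as the last script left them, time stands still between calls to the robot, and variables do not carry over. Pictures are saved under pics/ and viewed, at most 10 in all, crops included, and the job is handed in when it is done.

```bash
mkdir -p pics; python3 - <<'E'
from bench import env,kinematics,monitor,eyes,job
import cv2,numpy as np
ims=[]
for n in("scene","top"):
    f=eyes.grab_frame(n);cv2.imwrite(f"pics/{n}0.png",f["frame"][:,:,::-1]);np.savez(f"pics/{n}0.npz",**f);print(n,f["mtx"].tolist(),np.round(f["view"],4).tolist())
s=monitor.sense();print(s, env.hold_point_z)
E
```

```text
scene [[602.6767650478608, 0.0, 317.46130930803474], [0.0, 602.6767650478608, 239.61671234354694], [0.0, 0.0, 1.0]] [[-0.1524, 0.9881, 0.0199, 0.0154], [0.5355, 0.0994, -0.8386, -0.2522], [-0.8307, -0.1171, -0.5443, 1.7455], [0.0, 0.0, 0.0, 1.0]]
top [[519.7194018526649, 0.0, 323.6369971426262], [0.0, 519.7194018526649, 243.68424157419705], [0.0, 0.0, 1.0]] [[0.0169, -0.9998, -0.0118, 0.0611], [-0.9937, -0.0155, -0.1114, 0.572], [0.1112, 0.0137, -0.9937, 1.0998], [0.0, 0.0, 0.0, 1.0]]
{'clock': 0.1, 'joints': array([-1.39337624e+00,  3.13395105e-01,  1.49833979e+00, -1.86799927e-05,
        1.33104155e+00, -2.23404775e-01]), 'qvel': array([ 0.00074043, -0.00097186, -0.00220887, -0.00283152, -0.00026867,
       -0.00213949]), 'joint_efforts': array([ 1.87837730e-03, -4.12902188e+01, -2.60141283e+01, -2.17443376e-04,
        3.04028348e-03,  1.30412741e-05]), 'position': array([ 0.20478335, -0.4831605 ,  0.2307998 ]), 'ee_rot': array([ 9.79983943e-01,  1.99075665e-01,  4.53879990e-06, -5.91950118e-04]), 'contact_force': array([0.46814984, 0.65975204, 0.25165757]), 'ft_torque': array([0.01628708, 0.01670797, 0.00872331]), 'gripper_force': 0.0, 'finger_gap': 0.9982635521626708} 0.0187
```

View pics/top0.png

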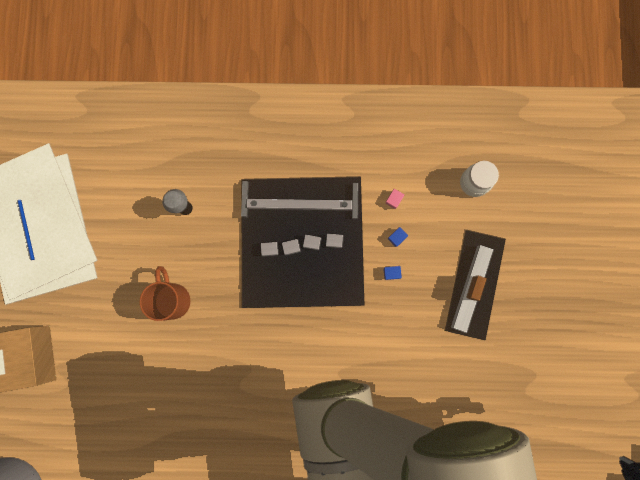

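View pics/scene0.png

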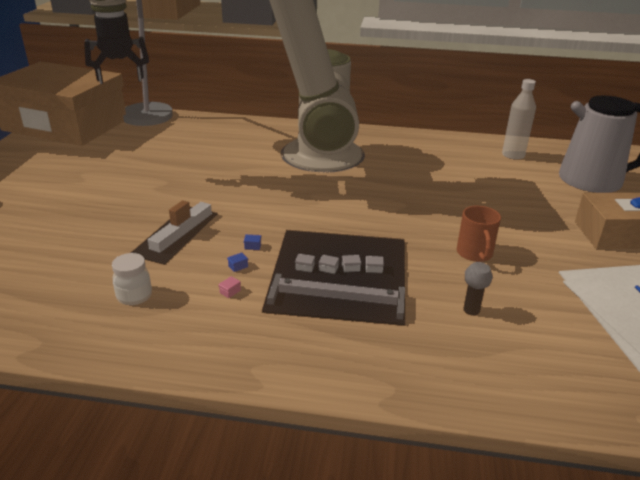

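Top view candidates:
- Tins: bright at (269,249), (291,246), (312,242) and (335,241). The blue blocks (398,237) and (392,273) and the pink block (395,198) are decoys.
- Straightedge: the only one is on the mat at (473,289), with its wooden grip at (478,288).
- Stop: grey bar at (300,204).
- Bystanders: mug (165,300), brush (175,202), jar (482,178).

Next I'll measure these.

```bash
cat > h.py <<'E'
import cv2,numpy as np
def ray(f,u,v):
    V=np.array(f["view"]);R=V[:3,:3];c=-R.T@V[:3,3]
    d=R.T@np.linalg.solve(f["mtx"],[u,v,1.]);return c,d/np.linalg.norm(d)
def onz(f,p,z):
    c,d=ray(f,*p);return c+d*(z-c[2])/d[2]
def tri(a,p,b,q):
    c1,d1=ray(a,*p);c2,d2=ray(b,*q)
    s=np.linalg.lstsq(np.c_[d1,-d2],c2-c1,rcond=None)[0]
    x,y=c1+s[0]*d1,c2+s[1]*d2;return (x+y)/2,np.linalg.norm(x-y)
def blobs(f,fn,roi,amin=30):
    """regions of a HSV mask in roi (u0,v0,u1,v1): list of centroid,area,minAreaRect box"""
    u0,v0,u1,v1=roi;hsv=cv2.cvtColor(np.ascontiguousarray(f["frame"]),cv2.COLOR_RGB2HSV)[v0:v1,u0:u1].astype(int)
    m=fn(hsv[...,0],hsv[...,1],hsv[...,2]).astype(np.uint8)
    out=[]
    for c in cv2.findContours(m,cv2.RETR_EXTERNAL,cv2.CHAIN_APPROX_NONE)[0]:
        a=cv2.contourArea(c)
        if a<amin: continue
        M=cv2.moments(c);out.append((np.array([M["m10"]/M["m00"]+u0,M["m01"]/M["m00"]+v0]),a,cv2.boxPoints(cv2.minAreaRect(c))+[u0,v0]))
    return sorted(out,key=lambda o:o[0][0])
def axes(box):
    """midpoints of the two short sides"""
    e=[np.linalg.norm(box[i]-box[(i+1)%4]) for i in range(4)];i=int(np.argmin(e[:2]))
    return (box[i]+box[(i+1)%4])/2,(box[(i+2)%4]+box[(i+3)%4])/2
def yaw_y(f,box,z):
    a,b=[onz(f,p,z) for p in axes(box)]
    d=a-b; d=d*np.sign(d[1]); return np.degrees(np.arctan2(-d[0],d[1])),np.linalg.norm(d),(a+b)/2
E
python3 - <<'E'
from h import *
T=dict(np.load("pics/top0.npz"));S=dict(np.load("pics/scene0.npz"))
np.set_printoptions(precision=4,suppress=True)
bright=lambda h,s,v:(s<60)&(v>90)
wood=lambda h,s,v:(s>110)&(v>40)
dark=lambda h,s,v:(v<60)
for nm,f,roi,fn,z in[("tins",T,(255,228,350,262),bright,.032),("stop",T,(236,190,366,215),bright,.028),
  ("edge",T,(445,235,505,340),bright,.029),("grip",T,(466,272,490,304),wood,.069),("mat",T,(435,225,515,345),lambda h,s,v:(v<65)|(s<60),.003),
  ("board",T,(230,165,375,315),lambda h,s,v:(v<65)|(s<60),.008)]:
    for c,a,b in blobs(f,fn,roi):
        y,l,m=yaw_y(f,b,z);print(nm,c,a,"P",onz(f,c,z),"long yaw",y,"len",l,"mid",m)
for nm,roi,fn in[("tinsS",(290,245,390,278),lambda h,s,v:(s<60)&(v>80)),("gripS",(165,200,192,225),wood),("edgeS",(145,195,215,252),bright),("stopS",(262,270,412,312),bright)]:
    for c,a,b in blobs(S,fn,roi):print(nm,c,a,b.round().tolist())
t=cv2.resize(T["frame"][160:340,230:520],None,fx=2.7,fy=2.7,interpolation=cv2.INTER_CUBIC)
s=cv2.resize(S["frame"][190:330,130:420],None,fx=2.7,fy=2.7,interpolation=cv2.INTER_CUBIC)
cv2.imwrite("pics/crop1.png",np.vstack([t[:300],s[:300]])[:,:,::-1])
E
```

```text
tins [268.9301 248.4776] 186.0 P [0.5586 0.1894 0.032 ] long yaw 0.900680025097328 len 0.03491665576398512 mid [0.5585 0.1893 0.032 ]
tins [290.6667 246.6332] 184.0 P [0.5634 0.1421 0.032 ] long yaw 15.027252001748042 len 0.034852615539774964 mid [0.5632 0.1421 0.032 ]
tins [311.6441 241.6573] 177.5 P [0.575  0.0966 0.032 ] long yaw -9.470058142460957 len 0.035149519479724 mid [0.5751 0.0967 0.032 ]
tins [334.0826 240.1123] 179.5 P [0.5792 0.0478 0.032 ] long yaw -3.5410264208992213 len 0.035273837251638976 mid [0.5792 0.0477 0.032 ]
stop [299.4407 203.4333] 1105.0 P [0.66   0.1254 0.028 ] long yaw 0.8387012964787113 len 0.2562670160367069 mid [0.6631 0.1266 0.028 ]
edge [472.3335 289.1679] 901.5 P [ 0.4776 -0.2518  0.029 ] long yaw 71.48389501278128 len 0.19101799017354879 mid [ 0.48   -0.2521  0.029 ]
grip [476.7069 287.854 ] 302.5 P [ 0.4793 -0.2501  0.069 ] long yaw 72.56517989628057 len 0.051924102885105496 mid [ 0.4799 -0.2511  0.069 ]
mat [474.9063 284.906 ] 3995.0 P [ 0.4879 -0.2647  0.003 ] long yaw 77.90131859340903 len 0.22868980960264346 mid [ 0.4894 -0.2646  0.003 ]
board [301.6697 242.4716] 15133.5 P [0.5756 0.1197 0.008 ] long yaw -87.5181090114785 len 0.28680170347736694 mid [0.5782 0.1205 0.008 ]
tinsS [304.1673 262.0212] 260.0 [[293.0, 269.0], [296.0, 252.0], [314.0, 255.0], [312.0, 272.0]]
tinsS [327.9808 263.3308] 260.5 [[317.0, 270.0], [320.0, 253.0], [339.0, 257.0], [336.0, 273.0]]
tinsS [350.7938 262.4916] 257.0 [[342.0, 255.0], [360.0, 255.0], [360.0, 271.0], [342.0, 271.0]]
tinsS [373.9223 263.5151] 259.5 [[365.0, 256.0], [383.0, 256.0], [383.0, 272.0], [365.0, 272.0]]
gripS [176.8567 210.5508] 516.5 [[165.0, 200.0], [191.0, 200.0], [191.0, 224.0], [165.0, 224.0]]
edgeS [177.6677 228.0899] 951.5 [[144.0, 241.0], [204.0, 197.0], [214.0, 211.0], [154.0, 255.0]]
stopS [337.477 288.784] 930.5 [[268.0, 297.0], [270.0, 273.0], [405.0, 287.0], [403.0, 312.0]]
```

View pics/crop1.png

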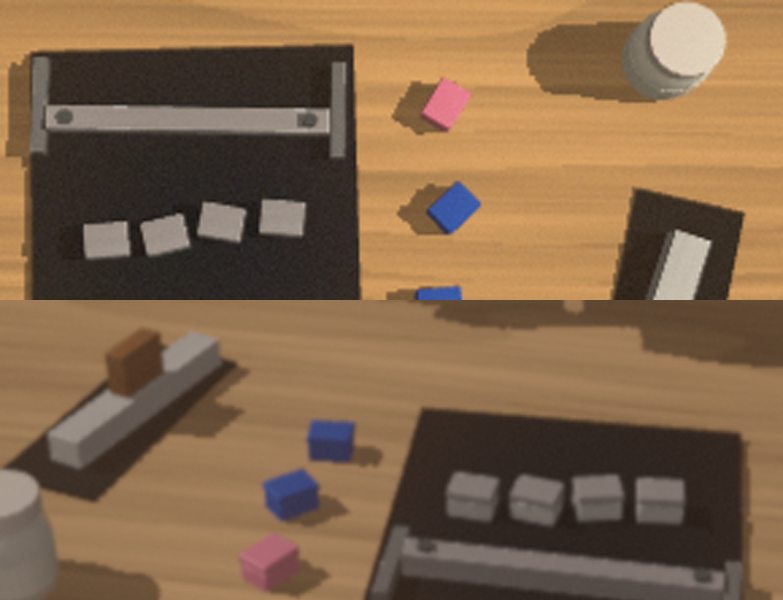

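The crop confirms the choice: four plain metal tins on the board, and the grip with a wooden top on the only aluminium bar. Now I'll go above the grip and take a wrist look, including a second view for height.

```bash
cat >> h.py <<'E'
def q(a): # tool down, yaw a in degrees
    a=np.radians(a)/2;return [np.cos(a),np.sin(a),0.,0.]
E
python3 - <<'E'
from h import *
from bench import env,kinematics,monitor,eyes
np.set_printoptions(precision=4,suppress=True)
T=dict(np.load("pics/top0.npz"));S=dict(np.load("pics/scene0.npz"))
# stop: only bright middle part
hsv=cv2.cvtColor(T["frame"],cv2.COLOR_RGB2HSV)
pts=[]
for u in range(262,340,2):
    col=hsv[192:215,u,2].astype(float)*(hsv[192:215,u,1]<60); v=np.where(col>90)[0]
    p=onz(T,(u,192+v.mean()),.028);pts.append(p)
pts=np.array(pts);k=np.polyfit(pts[:,1],pts[:,0],1);print("stop x at y",k, "yaw",-np.degrees(np.arctan(k[0])))
print("rails v profile",hsv[185,236:256,2],hsv[185,340:366,2])
print("grip top tri?",tri(T,(477.3,287.5),S,(179,205)))
A=162
for p in([.48,-.25,.2],[.48,-.25,.034],[.6,.12,.04]):
    print(kinematics.ik(p,q(A if p[1]<0 else 91)))
env.reach([.48,-.25,.2],q(A));f=eyes.grab_frame("wrist");np.savez("pics/w1.npz",**f)
cv2.imwrite("pics/w1.png",f["frame"][:,:,::-1])
env.movel([.47,-.22,.2]);f=eyes.grab_frame("wrist");np.savez("pics/w2.npz",**f)
print(monitor.sense()["joints"],monitor.sense()["clock"])
im=np.hstack([dict(np.load(f"pics/w{i}.npz"))["frame"] for i in(1,2)])
cv2.imwrite("pics/w12.png",cv2.resize(im,(800,300))[:,:,::-1])
E
```

```text
stop x at y [0.0014 0.659 ] yaw -0.07943946457546745
rails v profile [120 116 120 122 120  85 112 114 113 118 118 109  83  61  60  58  50  56
  51  52] [ 53  53  49  54  53  45  49  46  51  50  50  48  57 111 117 117 116 139
  72  57  59 197 208 209 209 210]
grip top tri? (array([ 0.4804, -0.253 ,  0.0674]), np.float64(0.002436168939732656))
[-0.6968  0.3738  1.4966 -0.      1.2712 -1.9534]
[-0.6968  0.5839  1.6596 -0.      0.8981 -1.9534]
[ 0.0062  0.7     1.4229 -0.      1.0187 -0.0113]
[-0.6646  0.3261  1.5632 -0.0002  1.2516 -1.9206] 2.0833
```

View pics/w12.png

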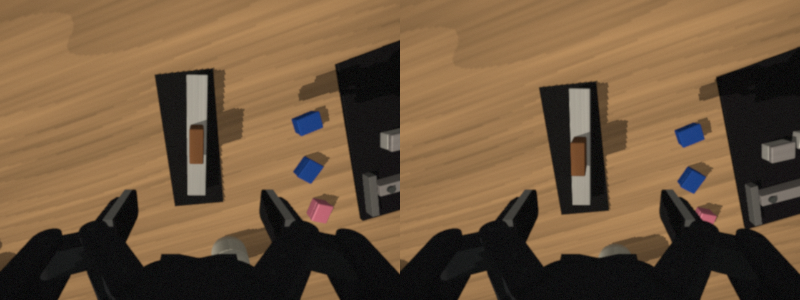

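```bash
python3 - <<'E'
from h import *
np.set_printoptions(precision=4,suppress=True)
bright=lambda h,s,v:(s<50)&(v>100)
w=[dict(np.load(f"pics/w{i}.npz")) for i in(1,2)]
g=[]
for f,roi in zip(w,((240,100,365,335),(220,120,345,350))):
    for c,a,b in blobs(f,bright,roi,60): print("bright",c,a,yaw_y(f,b,.029))
    for c,a,b in blobs(f,lambda h,s,v:(v<60)|(s<60),roi,900): print("mat",c,a,[onz(f,p,.003)[:2].round(4).tolist() for p in b])
    r=(roi[0]+45,roi[1]+80,roi[2]-30,roi[3]-60)
    for c,a,b in blobs(f,lambda h,s,v:(s>120)&(v>35)&(h<15),r,60): print("grip",c,a,b.round().tolist());g.append(c)
    print(-np.array(f["view"])[:3,:3].T@f["view"][:3,3])
    k=f["frame"][190:300,290:335] 
im=np.hstack([w[0]["frame"][100:340,235:365],w[1]["frame"][110:350,215:345]])
cv2.imwrite("pics/w12c.png",cv2.resize(im,None,fx=2.4,fy=2.4,interpolation=cv2.INTER_CUBIC)[:,:,::-1])
E
```

```text
bright [313.9108 205.8713] 4027.0 (np.float64(71.73180418755734), np.float64(0.18937442726492235), array([ 0.4795, -0.2537,  0.029 ]))
mat [306.0416 216.3414] 17701.0 [[0.368, -0.2834], [0.3875, -0.1977], [0.6106, -0.2404], [0.589, -0.3447]]
grip [314.0324 230.6702] 1167.0 [[304.0, 200.0], [325.0, 200.0], [325.0, 261.0], [304.0, 261.0]]
[ 0.4081 -0.2274  0.3418]
bright [286.8463 179.0797] 2370.5 (np.float64(70.39854762408731), np.float64(0.07841663562515253), array([ 0.4266, -0.2368,  0.029 ]))
bright [290.0071 302.0494] 1341.5 (np.float64(70.52521279067055), np.float64(0.07250167420856526), array([ 0.5343, -0.2724,  0.029 ]))
mat [281.832  233.5399] 16846.5 [[0.3683, -0.2834], [0.3875, -0.1976], [0.6094, -0.2456], [0.5882, -0.3498]]
grip [284.4385 250.5211] 1353.5 [[272.0, 220.0], [297.0, 220.0], [297.0, 280.0], [272.0, 280.0]]
[ 0.3982 -0.1972  0.342 ]
```

View pics/w12c.png

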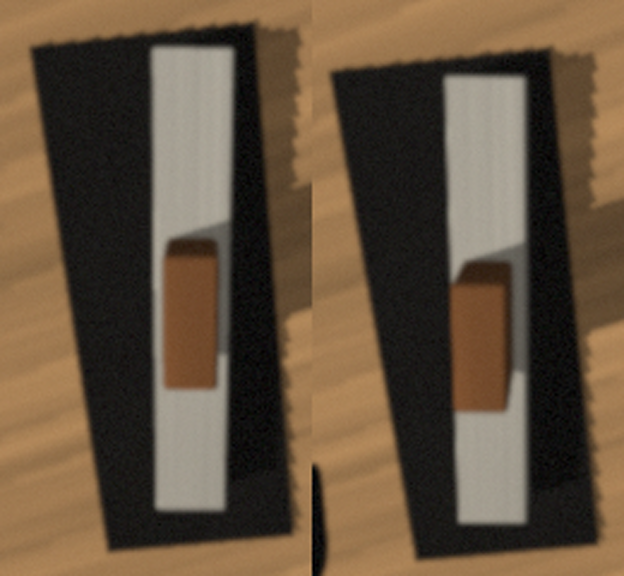

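```bash
python3 - <<'E'
from h import *
from bench import env,monitor
np.set_printoptions(precision=4,suppress=True)
w=[dict(np.load(f"pics/w{i}.npz")) for i in(1,2)];T=dict(np.load("pics/top0.npz"))
p=[(314.2,233.8),(284.2,254.6)]
print("grip top",tri(w[0],p[0],w[1],p[1]),tri(T,(477.3,287.5),w[0],p[0]),onz(w[0],p[0],.069))
C=[onz(w[0],(235+x/2.4,100+y/2.4),.003)[:2] for x,y in((32,47),(257,23),(292,532),(108,550))];C=np.array(C)
print("mat",C,C.mean(0),[np.linalg.norm(C[i]-C[i-1]) for i in range(4)],"yaw",[np.degrees(np.arctan2(-d[0],d[1])) for d in(C[0]-C[3],C[1]-C[2])])
E
```

```text
grip top (array([ 0.4777, -0.253 ,  0.0718]), np.float64(4.836801651690003e-05)) (array([ 0.4805, -0.2539,  0.0604]), np.float64(0.0004657963975237793)) [ 0.4785 -0.2533  0.069 ]
mat [[ 0.369  -0.2838]
 [ 0.3882 -0.1964]
 [ 0.6096 -0.2461]
 [ 0.5914 -0.3327]] [ 0.4895 -0.2647] [np.float64(0.22778121678729782), np.float64(0.08952064164701751), np.float64(0.22685976039741942), np.float64(0.08855760928642743)] yaw [np.float64(77.58866827698162), np.float64(77.34425240141526)]
```

```bash
python3 - <<'E'
from h import *
from bench import env,monitor,eyes
np.set_printoptions(precision=4,suppress=True)
env.reach([.479,-.2535,.12],q(161.6))
print(env.movel([.479,-.2535,.034],velocity=.08,guard=8))
env.close_gripper(80);s=monitor.sense();print(s["finger_gap"],s["gripper_force"],s["position"],s["contact_force"])
env.movel([.479,-.2535,.16],velocity=.15)
s=monitor.sense();print(s["finger_gap"],s["gripper_force"],s["position"],s["contact_force"],s["clock"])
f=eyes.grab_frame("wrist");np.savez("pics/w3.npz",**f);cv2.imwrite("pics/w3.png",f["frame"][:,:,::-1])
E
```

```text
False
0.21937289303917587 78.68893504142761 [ 0.4791 -0.2537  0.0342] [-0.4555 -0.1232  2.4311]
0.2233193292908494 78.0400013923645 [ 0.4786 -0.2532  0.159 ] [ 0.2902  0.7796 -1.9834] 5.3583
```

View pics/w3.png

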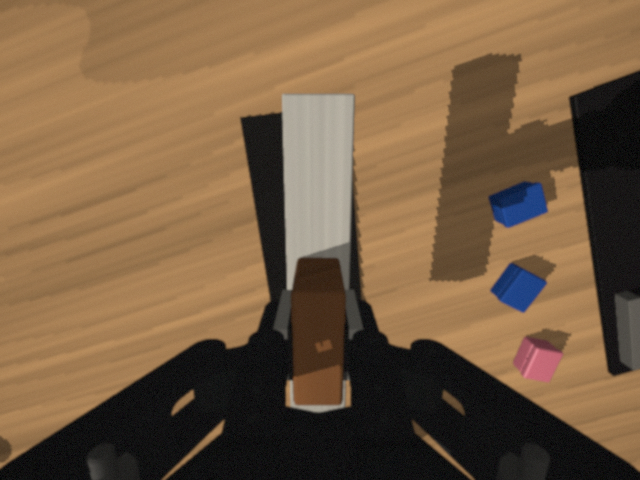

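Grip held at about a 20 mm gap, with the bar aligned in the jaws and the camera looking along it. Next I'll move behind the tins and look from close by.

```bash
python3 - <<'E'
from h import *
from bench import env,monitor,eyes
np.set_printoptions(precision=4,suppress=True)
env.reach([.46,.1186,.16],q(90))
s=monitor.sense();print(s["joints"],s["position"],s["contact_force"],s["clock"])
ims=[]
for n in("wrist","top"):
    f=eyes.grab_frame(n);np.savez(f"pics/{n}4.npz",**f);ims.append(f["frame"])
cv2.imwrite("pics/b4.png",cv2.resize(np.hstack(ims),(800,300))[:,:,::-1])
E
```

```text
[ 0.0042  0.2767  1.7449 -0.0001  1.12    0.0042] [0.4602 0.1182 0.1599] [ 0.0764  0.1553 -1.9347] 7.1167
```

View pics/b4.png

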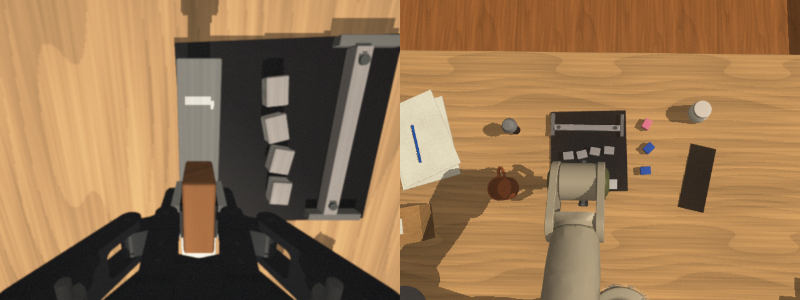

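```bash
python3 - <<'E'
from h import *
np.set_printoptions(precision=4,suppress=True)
f=dict(np.load("pics/wrist4.npz"))
hsv=cv2.cvtColor(f["frame"],cv2.COLOR_RGB2HSV).astype(int)
def edges(v,lo,hi,thr=95):
    r=np.where((hsv[v,lo:hi,2]>thr)&(hsv[v,lo:hi,1]<70))[0]; return (lo+r.min()-.5,lo+r.max()+.5) if len(r) else None
L=[]
for v in range(120,310,5):
    e=edges(v,500,610)
    if e: L.append([v,*e])
L=np.array(L);print(L[::6])
for j in(1,2): # right edge and left edge of bright area onto z=.028
    P=np.array([onz(f,(r[j],r[0]),.028) for r in L]);k=np.polyfit(P[:,1],P[:,0],1);print("stop edge",k,"yaw",-np.degrees(np.arctan(k[0])),"res",np.std(P[:,0]-np.polyval(k,P[:,1])))
for c,a,b in blobs(f,lambda h,s,v:(s<70)&(v>115),(410,110,480,340),200):
    print("tin",c,a,onz(f,c,.032),yaw_y(f,b,.032)[:2],)
B=[]
for v in range(110,250,5):
    r=np.where((hsv[v,270:365,2]>75)&(hsv[v,270:365,1]<70))[0]
    if len(r)>20:B.append([v,270+r.min()-.5,270+r.max()+.5])
B=np.array(B);zt=.16-.031+.026
for j in(1,2):
    P=np.array([onz(f,(r[j],r[0]),zt) for r in B]);k=np.polyfit(P[:,1],P[:,0],1);print("bar edge",np.polyval(k,.1186),"yaw",-np.degrees(np.arctan(k[0])))
col=hsv[80:130,320];r=80+np.where((col[:,2]>75)&(col[:,1]<70))[0].min()-.5;print("bar end",onz(f,(320,r),zt))
E
```

```text
[[120.  561.5 588.5]
 [150.  555.5 581.5]
 [180.  549.5 574.5]
 [210.  543.5 568.5]
 [240.  537.5 561.5]
 [270.  530.5 554.5]
 [300.  524.5 548.5]]
stop edge [0.0064 0.6467] yaw -0.36851768623343845 res 0.00022550022330196457
stop edge [-0.0002  0.6686] yaw 0.012278624315418851 res 0.00024263052667289293
tin [441.8247 205.8167] 1458.5 [0.5614 0.143  0.032 ] (np.float64(15.292874419732872), np.float64(0.03678679156266497))
tin [443.374 145.51 ] 1595.0 [0.5575 0.1902 0.032 ] (np.float64(6.30822433048432), np.float64(0.03665487884823765))
tin [448.7837 309.315 ] 1016.5 [0.5779 0.049  0.032 ] (np.float64(-2.753302662819778), np.float64(0.03767060811618548))
tin [450.4977 257.9928] 1177.0 [0.5738 0.0979 0.032 ] (np.float64(-8.389533473142484), np.float64(0.0375098310571717))
bar edge 0.4455904660037456 yaw 0.056549231473390686
bar edge 0.47505239266436905 yaw -0.033695849244918356
bar end [0.4609 0.2121 0.155 ]
```

```bash
python3 - <<'E'
from h import *
from bench import env,monitor,eyes
np.set_printoptions(precision=4,suppress=True)
def st(t):
    s=monitor.sense();print(t,s["position"],s["contact_force"],s["ft_torque"],round(s["clock"],2));return s
env.movel([.495,.120,.16]);print(env.movel([.495,.120,.0425],velocity=.08,guard=6));st("down")
print(env.movel([.60,.120,.0425],velocity=.03,guard=6));s=st("near")
f=eyes.grab_frame("wrist");np.savez("pics/w5.npz",**f);cv2.imwrite("pics/w5.png",f["frame"][:,:,::-1])
E
```

```text
False
down [0.4953 0.12   0.0429] [-0.2493  0.4834 -1.9161] [-0.0392  0.0184  0.0019] 9.22
False
near [0.6    0.12   0.0425] [-1.3185 -0.8478 -2.4048] [ 0.0139  0.2849 -0.0129] 12.87
```

View pics/w5.png

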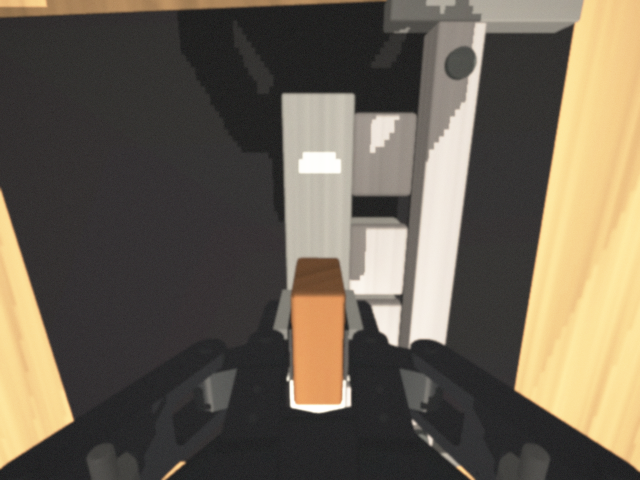

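The tins at (385,155), (378,255) and (380,320) are square on the bar's face, with the stop just ahead. Now I'll push on at low speed with a guard.

```bash
python3 - <<'E'
from h import *
from bench import env,monitor
np.set_printoptions(precision=4,suppress=True)
def st(t):
    s=monitor.sense();print(t,s["position"],s["contact_force"],s["ft_torque"],round(s["clock"],2));return s
print(env.movel([.662,.120,.0425],velocity=.01,guard=6.5));st("stop");env.hold(.1);st("after .1")
E
```

```text
True
stop [0.6407 0.1199 0.0417] [ 0.3749 -0.3861 -2.1011] [ 0.0196 -0.0213 -0.0409] 16.71
after .1 [0.6403 0.12   0.0412] [ 0.5397  0.01   -1.7504] [-0.055  -0.0476  0.0267] 16.81
```

Solid at x≈0.641, and the guard relaxed the force. Now I'll build up to ~10 N in fine steps and hold.

```bash
python3 - <<'E'
from h import *
from bench import env,monitor
np.set_printoptions(precision=4,suppress=True)
def F(n=4):
    r=[]
    for _ in range(n): env.hold(.03);r.append(monitor.sense()["contact_force"][0])
    return -np.mean(r)
x=.6400;y0=F();t0=None;log=[]
print("base",y0)
while monitor.sense()["clock"]<32:
    env.movel([x,.120,.0425],velocity=.01,guard=6);f=F(3);log.append((round(x,5),round(f,2),round(monitor.sense()["clock"],2)))
    if f>8.5 and t0 is None:t0=log[-1][2]
    if t0 and log[-1][2]-t0>2:break
    if f<6:x+=.0003
    elif f<9:x+=.00012
    elif f>11.5:x-=.0003
    if x>.66:break
print(*log[::2],sep="\n");print(log[-1],monitor.sense()["position"],monitor.sense()["contact_force"],monitor.sense()["ft_torque"])
E
```

```text
base -0.11124083803374295
(0.64, np.float64(-0.34), 17.32)
(0.6406, np.float64(0.02), 18.02)
(0.6412, np.float64(0.61), 18.73)
(0.6418, np.float64(5.62), 19.43)
(0.64222, np.float64(8.1), 20.12)
(0.64246, np.float64(9.48), 20.82)
(0.64246, np.float64(9.36), 21.52)
(0.64246, np.float64(9.7), 22.23)
(0.64246, np.float64(8.75), 22.93)
(0.64246, np.float64(8.75), 22.93) [0.6413 0.12   0.0425] [-9.1717 -1.1084  2.9382] [-0.1682  1.6016  0.044 ]
```

```bash
python3 - <<'E'
from h import *
from bench import env,monitor,eyes
np.set_printoptions(precision=4,suppress=True)
f=eyes.grab_frame("wrist");a=f["frame"]
env.movel([.625,.120,.0427],velocity=.02);env.movel([.56,.120,.043],velocity=.08)
env.movel([.50,.120,.16],velocity=.15)
f=eyes.grab_frame("wrist");np.savez("pics/w6.npz",**f)
s=monitor.sense();print(s["position"],s["contact_force"],s["clock"])
cv2.imwrite("pics/w6.png",cv2.resize(np.hstack([a,f["frame"]]),(800,300))[:,:,::-1])
E
```

```text
[0.4999 0.1199 0.1591] [-0.3759  0.1992 -2.5666] 26.0417
```

View pics/w6.png

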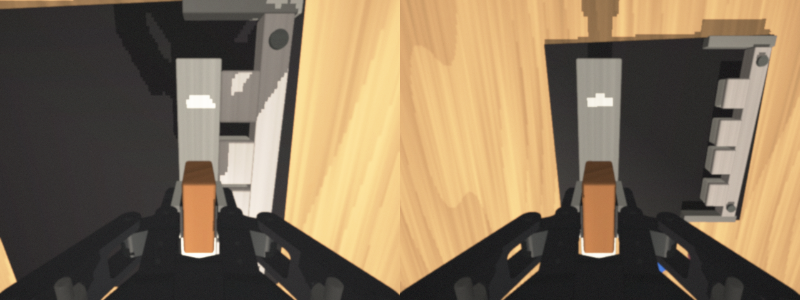

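The tins are in a straight row touching the stop's face, left (720–740, 90–190) in the right-hand picture. Now I'll put the straightedge back on the mat.

```bash
python3 - <<'E'
from h import *
from bench import env,monitor,eyes
np.set_printoptions(precision=4,suppress=True)
env.reach([.4895,-.2647,.16],q(167.5))
env.movel([.4895,-.2647,.05],velocity=.1)
print(env.movel([.4895,-.2647,.0325],velocity=.015,guard=4));s=monitor.sense();print(s["position"],s["contact_force"])
env.hold(.2);env.release();env.hold(.3);print(monitor.sense()["finger_gap"])
env.movel([.4895,-.2647,.2],velocity=.12)
env.reach([.30,-.35,.25],q(167.5));env.hold(.3)
ims=[]
for n in("top","scene"):
    f=eyes.grab_frame(n);np.savez(f"pics/{n}7.npz",**f)
    ims.append(f["frame"])
T=dict(np.load("pics/top7.npz"))
for c,a,b in blobs(T,lambda h,s,v:(s<60)&(v>90),(440,225,512,345),60): print("edge",c,a,yaw_y(T,b,.029))
t=cv2.resize(ims[0][160:350,230:520],(800,524),interpolation=cv2.INTER_CUBIC);cv2.imwrite("pics/end.png",t[:,:,::-1])
print(monitor.sense()["clock"])
E
```

```text
True
[ 0.4894 -0.2647  0.0342] [-0.6911  0.5769  5.6004]
1.0083782170671611
edge [477.1082 284.6716] 941.5 (np.float64(77.30509852200137), np.float64(0.1912162344327184), array([ 0.4905, -0.2628,  0.029 ]))
34.0167
```

View pics/end.png

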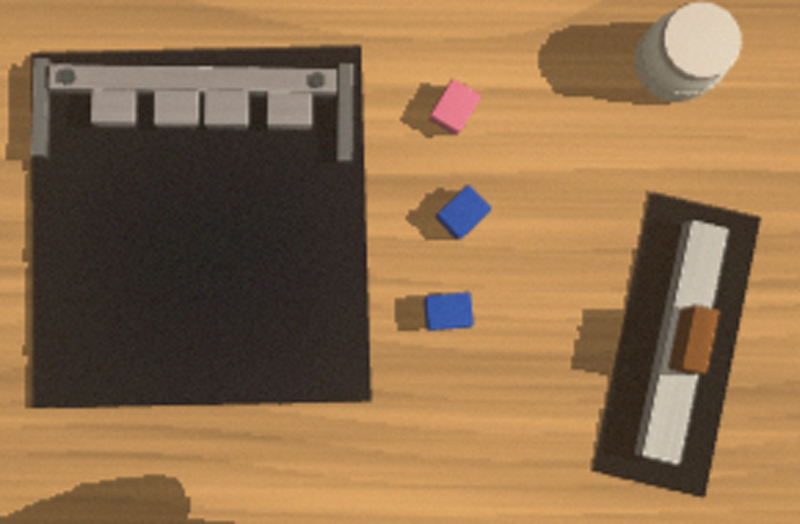

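The four tins are flush on the stop and the straightedge is upright and centred on the mat, so I'm handing in.

```bash
python3 -c "
from bench import job
print(job.hand_in())"
```

```text
the job is handed in; nothing more can be done
None
```

I handed the job in with no verdict returned: the four tins were pressed on the solid stop at about 9–10 N for over 2 s and left in a flush, straight row, with the straightedge released upright on its mat.

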